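# Take the squeeze-and-turn safety cap off a jar

## Robot

A 6-joint arm with a two-finger parallel gripper is mounted at the origin on a cart in front of the work surface, level with it; the furniture and walls round the work are solid. World frame = base frame: x ahead of the robot, y to its left, z up, the work surface at z = 0. Lengths are in m, angles in degrees, forces in N, time in s.
With the tool pointing down it reaches from about 0.4 to 0.825 m from the base axis. Payload 7 kg.
Tool frame: the origin (TCP) lies at the very end of the fingers, on their centre line; the grasp point (between the pads) lies 19 mm behind it (r.hold_point_z is the distance from the TCP to the grasp point, in m); z points along the fingers, y is the line along which they close (so a half turn about z gives the same grasp; the last joint's range is limited). The gripper opens to 88 mm and grips with 3 to 60 N. Pads are 19 mm wide; open, the fingers measure 130 mm over their backs; the gripper's body (78 mm by 193 mm) begins 47 mm behind the grasp point.
Start: joints at [83.6, 20.546, 0.682, 0, -70.136, -16.507], TCP at [0.263, 0.622, 0.227] pointing down, gripper open.
Joint ranges: [-176.03, 176.03], [-82.01, 121.73], [-58.28, 71.71], [-173.87, 95.51], [-174.79, -0.11], [-173.66, 173.66]. Speed limits (degrees/s): [136.94, 136.94, 172.46, 180, 180, 180].

## Interface

Orientations are given as [roll, pitch, yaw] about the fixed x, y, z axes, in that order (R = Rz(yaw) Ry(pitch) Rx(roll)).
In Python, from plant import telemetry, vision, workorder, r gives the robot as it stands.
- The arm moves only by the tool move_arm, never from a script. Its argument "plan" is a list of rows, each a list of 7 numbers: the opening, from -1 (shut) to 1 (fully open), so that 0 is half open, then the shift along the world's x, y, z in m, then the turn, a rotation vector about the world's x, y, z in degrees. In form: [[fingers, dx, dy, dz, ax, ay, az], ...]. A call has 1 to 20 rows; each row shifts and turns the commanded pose from where the row before left it; what a row does not reach is not made up. A row lasts 1/8 s, in which the tool goes at most 62.5 mm and 10.7 degrees, less where a joint would pass 70% of its speed; a pose out of reach is approached as far as the arm can. A call is refused whole if a number of a shift passes 0.0625 or a number of a turn 10.7, either way. A call with a gripper value outside its range is refused whole. The fingers move at their own pace and stop on an object; "force" is the grip in N (left out, the last holds). Time passes only in rows, so rows that do not move let the fingers close. It gives the time, the measured TCP pose, the force, the opening and the grip force at its end, in the units of the state.
- telemetry.get_state(): the state, without advancing time (a new reading comes with each control period).
- vision.capture(name): name is "scene" or "side" or "wrist"; returns a dict with "img" (384x512x3 uint8, red, green, blue), "depth" (384x512 float32, m along the optical axis (not along the pixel's ray), 0 where there is no reading), "intrinsics" (3x3 intrinsics, pixels), "R" (3x3) and "t" (3): a world point X has camera coordinates R X + t. Camera axes: x right, y down, z forward; pixel columns grow to the right and rows downward; lengths in m; the calibration is good to about 2 mm. The wrist camera is an equidistant fisheye: a pixel r from the principal point sees the ray r / f radians off the axis. A picture is of the moment at which its call begins.
- workorder.close_job(): hands the job in; it is judged then, once.
The state is a dict: "time_s": time; "joints": joint angles; "qd": joint speeds; "joint_torque": joint torques, N m; "tcp_pos": TCP position; "eef_rot": TCP orientation; "contact_force": force on the tool from outside, world axes, zero at the start; "moment": the same for the moment, N m; "gripper_width": finger opening in m; "gripper_force": force on a finger pad.
Only numpy, scipy, OpenCV 4.12 (cv2) and the standard library are available. Lean on these libraries where they do the work, as an engineer would, in place of code of your own. Each camera call takes 0.05 s, during which the arm holds its last target. There are 200 camera calls.

## Task

Open the jar in the holder: squeeze the two side tabs of its safety cap inward, keep them squeezed while turning the cap counter-clockwise until it gently comes up against its stop, and lift it straight off. Set the cap down right way up, in the middle of the flat metal tray, without dropping it, and let go. Do not force the cap at any time, and leave the other things on the bench as they are.

Things in the scene. Friction and masses are not known exactly. Their poses are not given: they have to be found in the camera images.
- jar: Amber jar, 68 mm square, fixed with its holder (aluminium plate 124 mm square, 10 mm thick, short corner posts); it cannot move. Origin: centre of the holder's underside, on the bench; z up. The jar's shoulder is 85 mm above the origin.
- collar (a point): Centre of the top of the collar on the jar's shoulder, 95 mm above the jar's origin. The collar is a ring 68 mm across outside, 59 mm inside, 10 mm high, with two notches at the jar's +y and -y. Same axes as the jar.
- rim (a point): Centre of the neck's rim, inside the cap, 125 mm above the jar's origin. The neck is 32 mm across, 40 mm over its lugs. Same axes as the jar.
- cap: White safety cap on the jar, about 80 g, 51 mm across, 50 mm high, z up. Origin: centre of its underside, 87 mm above the jar's origin when fitted, on the jar's axis. Two grey tabs stand at its +y and -y, 62 mm over their outer faces. Unless they are squeezed, teeth below them in the collar's notches stop it from turning (3 degrees of play). A grip of 20 to 40 N does it no harm.
- left_tab (a point): Centre of the outer face of the grey tab at the cap's +y, 29 mm above the cap's origin; moves with the tab. The face is flat, 20 mm wide (along the cap's x), 34 mm high, its foot 4 mm above the collar's top. The tab slides straight inward by 5 mm against a spring (6 N at first, 11 N fully in); its tooth clears the notch when it is 3 mm in. Axes as the cap's.
- right_tab (a point): The same on the tab at the cap's -y.
- cap_top (a point): Centre of the cap's top face, 50 mm above its origin. With both tabs in, the cap turns counter-clockwise from above (positive yaw) with light drag to a firm stop, after 48 to 84 degrees: each time different, not visible. At the stop, and up to 4 degrees short of it, a sprung liner (about 4 N) tends to push the cap up 3 mm and it lifts straight off; before that it is locked down.
- tray: Flat open steel tray, 130 by 130 mm with a 3 mm floor and a 10 mm high rim, fixed. Origin: centre of its underside, on the bench; z up.
- plain_jar: Bystander: amber square jar with a plain tan screw cap, 68x68x126 mm. Origin: centre of its underside.
- plain_jar_2: Bystander: another amber square jar with a plain tan screw cap, 68x68x126 mm. Origin: centre of its underside.
- white_bottle: Bystander: white round bottle with a ribbed screw cap, 60x60x108 mm. Origin: centre of its underside.
- vial: Bystander: small glass vial with a white cap, 27 mm across, 61 mm high. Origin: centre of its underside.
- vial_b: Bystander: another small glass vial with a white cap, 27 mm across, 61 mm high. Origin: centre of its underside.
- loose_cap: Bystander: tan ribbed screw cap lying upside down, 58 mm across, 20 mm high. Origin: centre of its underside.
- spatula: Bystander: thin steel spatula lying along its y axis, 16x199x8 mm. Origin: centre of its underside.
- tape: Bystander: roll of tape lying flat, 70x73x20 mm. Origin: centre of its underside.
Things that resemble listed ones, but are neither listed nor needed, are in the scene too. What is meant by the cap is not red, and is the smaller of those in its own colour.

How it is judged:
By the outcome, as a careful person would: the job done as asked, in the order asked, and still so for the second after the job is handed in, with the robot touching nothing.
It also fails if it takes over 72 s, if anything falls off the work surface, if the arm or the gripper's body presses on something with over 40 N, if the wrist force passes 120 N, or if a joint passes its speed limit or range.

## Working session

There is one attempt and no reset: what is moved stays moved. The work goes in short steps, Python scripts to look and compute and a tool call to move; the robot and the scene stay as the last step left them, time stands still between calls to the robot, and variables do not carry over. Pictures are saved under pics/ and viewed, at most 10 in all, crops included, and the job is handed in when it is done.

Besides the shell and the picture viewer there is one more tool, called after "Call:" as name(argument=value, ...) on one line, values as JSON. move_arm: Moves the arm, as the interface text tells. Its arguments: {"type":"object","properties":{"plan":{"type":"array"},"force":{"type":"number"}},"required":["plan"]}

```bash
ls; mkdir -p pics
python3 - <<'E'
from plant import telemetry, vision, workorder, r
import cv2, numpy as np, pickle
s=telemetry.get_state(); print(s, r.hold_point_z)
ims=[]
for n in ("scene","side"):
    c=vision.capture(n); pickle.dump(c,open(f'pics/{n}0.pkl','wb')); 
    print(n,c['intrinsics'].tolist(),(-c['R'].T@c['t']).round(3), c['R'][2].round(2))
    cv2.imwrite(f'pics/{n}0.png',cv2.resize(c['img'][:,:,::-1],(800,600),interpolation=cv2.INTER_CUBIC))
E
```

```text
pics
{'time_s': 0.0, 'joints': array([ 8.36002664e+01,  2.05924199e+01,  6.33047318e-01, -1.80655568e-02,
       -7.01363134e+01, -1.65078703e+01]), 'qd': array([-0.0777676 ,  0.00443085, -0.02009608,  0.02144782, -0.01141547,
        0.00463469]), 'joint_torque': array([-2.26786622e-03, -5.82717025e+01,  2.93043870e+01,  6.99736655e+00,
        6.81309117e-03, -1.51407144e-04]), 'tcp_pos': array([0.26257681, 0.621299  , 0.22561252]), 'eef_rot': array([ 1.79903432e+02, -1.09086200e-02, -2.29137473e+01]), 'contact_force': array([-0.59438548,  0.25028811,  0.376924  ]), 'moment': array([0.0096689 , 0.01391988, 0.0295584 ]), 'gripper_force': 0.0, 'gripper_width': 0.08743657159704067} 0.0188
scene [[452.24435378147007, 0.0, 245.43525047556284], [0.0, 452.24435378147007, 194.32711897723746], [0.0, 0.0, 1.0]] [-0.277 -0.977  1.384] [ 0.44  0.54 -0.72]
side [[469.9354760271837, 0.0, 258.675621557381], [0.0, 469.9354760271837, 190.18240122917976], [0.0, 0.0, 1.0]] [ 0.09  -1.231  1.248] [ 0.25  0.7  -0.67]
```

View pics/scene0.png

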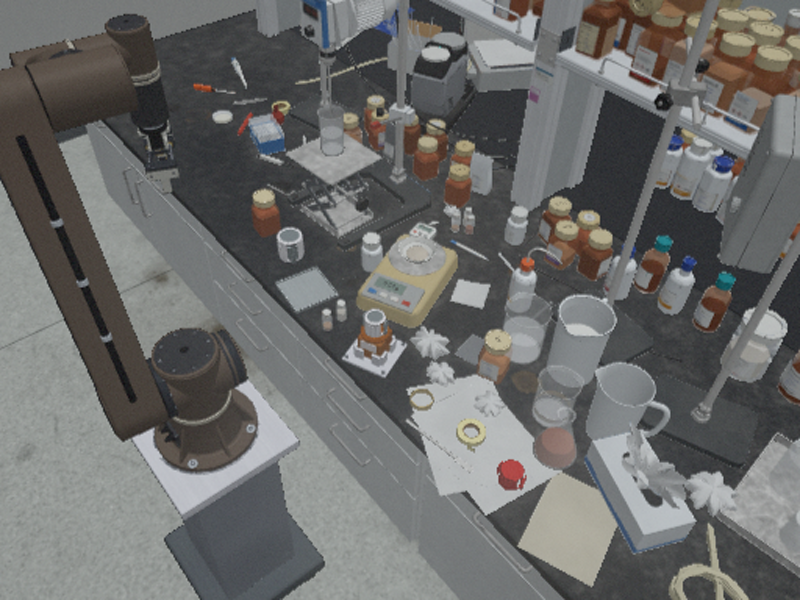

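View pics/side0.png

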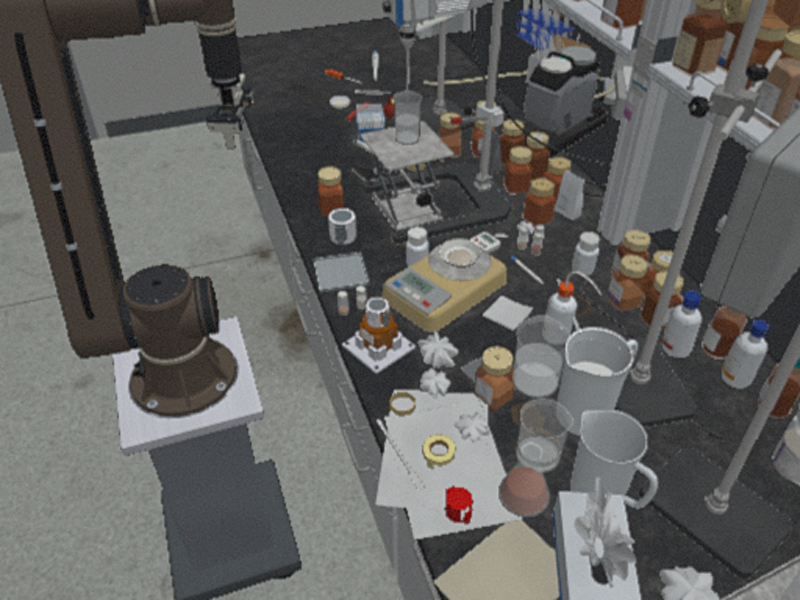

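The scene shows one jar in a white plate holder at about (375,340), with a white tabbed cap at (375,320). The candidates are:
- the white cap on the jar, scene (375,320)
- a larger white cap lookalike, scene (290,243)
- a red cap, scene (511,473)

The one on the jar fits: it is white, the smaller of the two white ones, and in the holder. The flat tray is at (306,288). I'll confirm in a crop and measure.

```bash
cat > h.py <<'E'
import numpy as np, cv2, pickle
def cloud(c):
    K=c['intrinsics'];d=c['depth'];v,u=np.mgrid[:d.shape[0],:d.shape[1]]
    P=np.stack([(u-K[0,2])/K[0,0]*d,(v-K[1,2])/K[1,1]*d,d],-1)
    W=(P-c['t'])@c['R']; W[d==0]=np.nan; return W
def ray(c,uv,z):
    K=c['intrinsics'];o=-c['R'].T@c['t']
    d=c['R'].T@np.array([(uv[0]-K[0,2])/K[0,0],(uv[1]-K[1,2])/K[1,1],1]); return o+d*(z-o[2])/d[2]
E
python3 - <<'E'
from h import *
S=0.64
out=[]
for n,cap,tr,alt in (("scene",(375,318),(306,288),(290,243)),("side",(377,308),(342,270),(342,225))):
    c=pickle.load(open(f'pics/{n}0.pkl','rb'));W=cloud(c)
    a=np.array(cap)*S
    u,v=int(a[0]),int(a[1]); crop=c['img'][v-60:v+40,u-70:u+30,::-1]
    out.append(cv2.resize(crop,(400,400),interpolation=cv2.INTER_CUBIC))
    for nm,p in (('cap',cap),('alt',alt)):
        uu,vv=(np.array(p)*S).astype(int); w=W[vv-35:vv+35,uu-25:uu+25].reshape(-1,3)
        w0=W[vv-8:vv+8,uu-8:uu+8].reshape(-1,3); zt=np.nanpercentile(w0[:,2],92)
        q=w[(abs(w[:,2]-zt)<.006)]; q=q[np.linalg.norm(q[:,:2]-np.nanmedian(q[:,:2],0),axis=1)<.05]
        print(n,nm,'top z',zt.round(4),(q.min(0)+q.max(0)).round(4)/2,(np.ptp(q,axis=0)).round(3),len(q))
    uu,vv=(np.array(tr)*S).astype(int); px=c['img'][vv-4:vv+5,uu-4:uu+5].reshape(-1,3).astype(int); print('tray z',np.nanmedian(W[vv-4:vv+5,uu-4:uu+5,2]),np.median(px,0))
    m=(abs(c['img'].astype(int)-np.median(px,0)).max(2)<28).astype(np.uint8)
    _,lab=cv2.connectedComponents(m,connectivity=4); k=(lab==lab[vv,uu]).astype(np.uint8)
    q=np.argwhere(k)[:,::-1]; X=np.array([ray(c,p,.004)[:2] for p in q])
    print('tray',cv2.minAreaRect((X*1000).astype(np.float32)),len(q))
    # holder plate
    z=W[...,2]; capxy=ray(c,a,.12)[:2]
    m=(abs(z-.010)<.006)&(np.hypot(W[...,0]-capxy[0],W[...,1]-capxy[1])<.11)&(c['img'].min(2)>110)
    X=W[m][:,:2]; print('holder',cv2.minAreaRect((X*1000).astype(np.float32)),len(X))
cv2.imwrite('pics/crop1.png',np.hstack(out))
E
```

```text
scene cap top z 0.139 [ 0.4436  -0.06535  0.13835] [0.051 0.051 0.01 ] 94
scene alt top z 0.074 [0.4838  0.37765 0.0734 ] [0.073 0.071 0.011] 108
tray z 0.003418633374198012 [149. 156. 159.]
tray ((439.0787658691406, 233.78500366210938), (128.4765625, 128.06788635253906), 82.84899139404297) 591
holder ((448.61920166015625, -72.74002075195312), (130.48980712890625, 142.75201416015625), 22.03430938720703) 295
side cap top z 0.1389 [ 0.4455  -0.06725  0.1376 ] [0.049 0.061 0.009] 105
side alt top z 0.0738 [0.488  0.3788 0.0736] [0.07  0.071 0.011] 105
tray z 0.0027327748502605077 [137. 144. 146.]
tray ((439.5326232910156, 234.35012817382812), (132.1552276611328, 129.35324096679688), 82.73251342773438) 592
holder ((449.2423095703125, -64.98098754882812), (132.67381286621094, 127.20819091796875), 19.431360244750977) 335
```

View pics/crop1.png

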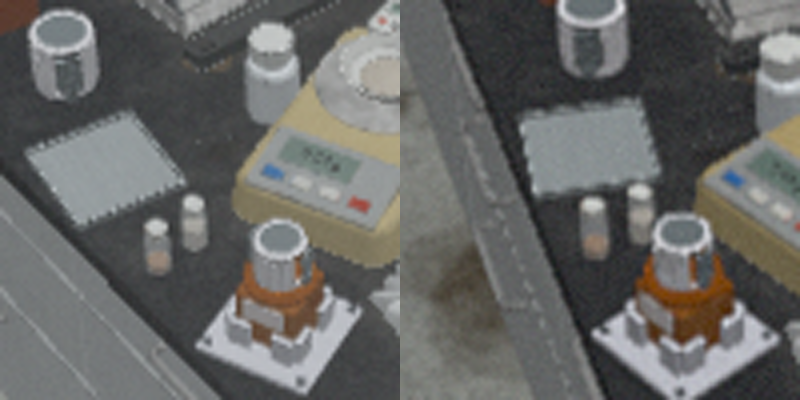

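The crop confirms it. The smaller white cap with its grey tab sits on the amber jar in the plate holder, at full-frame scene (375,320). The lookalike at upper left is clearly larger. Next is a clearance check along the route.

Run:
```python
from h import *
c=pickle.load(open('pics/side0.pkl','rb'));W=np.concatenate([cloud(c).reshape(-1,3),cloud(pickle.load(open('pics/scene0.pkl','rb'))).reshape(-1,3)])
W=W[~np.isnan(W[:,0])]
def seg(a,b):
    a,b=map(np.array,(a,b));t=np.clip(((W[:,:2]-a)@(b-a))/((b-a)@(b-a)),0,1);return np.linalg.norm(W[:,:2]-a-t[:,None]*(b-a),axis=1)
for n,a,b,z in(('route',(.43,.40),(.4445,-.066),.12),('tray',(.4393,.234),(.4393,.235),.07),('jar',(.4445,-.066),(.4445,-.067),.145)):
    d=seg(a,b)
    for lo,hi in((0,.07),(.07,.12),(.12,.16)):
        m=(d>=lo)&(d<hi)&(W[:,2]>z)
        if m.sum(): print(n,lo,m.sum(),'maxz',W[m,2].max().round(3),W[m].mean(0).round(2))
m=(W[:,2]>.15)&(W[:,0]>.2)&(W[:,0]<.75)&(W[:,1]>-.3)&(W[:,1]<.75)
for x in np.arange(.2,.75,.1):
    for y in np.arange(-.3,.75,.1):
        k=m&(abs(W[:,0]-x-.05)<.05)&(abs(W[:,1]-y-.05)<.05)
        if k.sum()>3: print((x.round(2),y.round(2)),k.sum(),W[k,2].max().round(2),end=' ')
```

```text
route 0 311 maxz 0.144 [ 0.44 -0.07  0.13]
route 0.07 53 maxz 0.134 [0.48 0.5  0.13]
route 0.12 123 maxz 0.134 [0.5  0.52 0.13]
tray 0.07 10 maxz 0.082 [0.47 0.35 0.07]
tray 0.12 94 maxz 0.08 [0.48 0.37 0.07]
(np.float64(0.2), np.float64(0.5)) 3272 0.67 (np.float64(0.2), np.float64(0.6)) 802 0.67 (np.float64(0.2), np.float64(0.7)) 4 0.32 (np.float64(0.3), np.float64(0.5)) 67 0.66 (np.float64(0.3), np.float64(0.6)) 202 0.67 (np.float64(0.5), np.float64(0.5)) 10 0.22 (np.float64(0.6), np.float64(0.3)) 343 0.22 (np.float64(0.6), np.float64(0.4)) 1903 0.68 (np.float64(0.6), np.float64(0.5)) 319 0.65 (np.float64(0.7), np.float64(-0.3)) 4 0.15 (np.float64(0.7), np.float64(0.3)) 153 0.22 (np.float64(0.7), np.float64(0.4)) 1321 0.66 (np.float64(0.7), np.float64(0.5)) 102 0.34
```

Call:
move_arm(plan=[[1,0.005,-0.01,0.01,0,0,-4],[1,0.021,-0.04,0.005,0,0,-8.6],[1,0.021,-0.04,0.005,0,0,-8.6],[1,0.021,-0.04,0,0,0,-8.6],[1,0.021,-0.04,0,0,0,-8.6],[1,0.021,-0.04,0,0,0,-8.6],[1,0.021,-0.04,0,0,0,-8.6],[1,0.021,-0.04,0,0,0,-8.6]])

```text
time_s: 1.1
tcp_pos: [0.415, 0.3302, 0.2464]
eef_rot: [180.0, -0.0, -87.4]
contact_force: [-0.1, 0.4, -0.4]
gripper_width: 0.0878
gripper_force: 0.0
```

Call:
move_arm(plan=[[1,0.0033,-0.044,0,0,0,-8.1],[1,0.0033,-0.044,0,0,0,-8.1],[1,0.0033,-0.044,0,0,0,-8.1],[1,0.0033,-0.044,0,0,0,-8.1],[1,0.0033,-0.044,0,0,0,-8.1],[1,0.0033,-0.044,0,0,0,-8.1],[1,0.0033,-0.044,0,0,0,-8.1],[1,0.0033,-0.044,0,0,0,-8.1],[1,0.0033,-0.044,0,0,0,-8.1],[1,0,0,0,0,0,0],[1,0,0,0,0,0,0]])

```text
time_s: 2.48
tcp_pos: [0.4442, -0.0643, 0.2463]
eef_rot: [180.0, -0.0, -160.0]
contact_force: [0.1, -0.1, -0.1]
gripper_width: 0.0876
gripper_force: 0.0
```

Run:
```python
from plant import telemetry, vision
from h import *
s=telemetry.get_state(); print(s['joints'].round(1),s['tcp_pos'].round(4),s['eef_rot'].round(2))
c=vision.capture('wrist'); pickle.dump(c,open('pics/w1.pkl','wb'))
print(c['intrinsics'].tolist(),(-c['R'].T@c['t']).round(4),c['R'].round(3).tolist())
cv2.imwrite('pics/w1.png',cv2.resize(c['img'][:,:,::-1],(800,600),interpolation=cv2.INTER_CUBIC))
```

```text
[ 17.   -2.2 -24.4  -0.  -67.8 -87. ] [ 0.4442 -0.0643  0.2463] [ 1.7999e+02 -2.0000e-02 -1.6001e+02]
[[297.3186396354542, 0.0, 257.75859396297454], [0.0, 297.3186396354542, 188.50733124979547], [0.0, 0.0, 1.0]] [ 0.3663 -0.0917  0.4048] [[-0.342, 0.94, 0.0], [0.895, 0.326, 0.304], [0.286, 0.104, -0.953]]
```

View pics/w1.png

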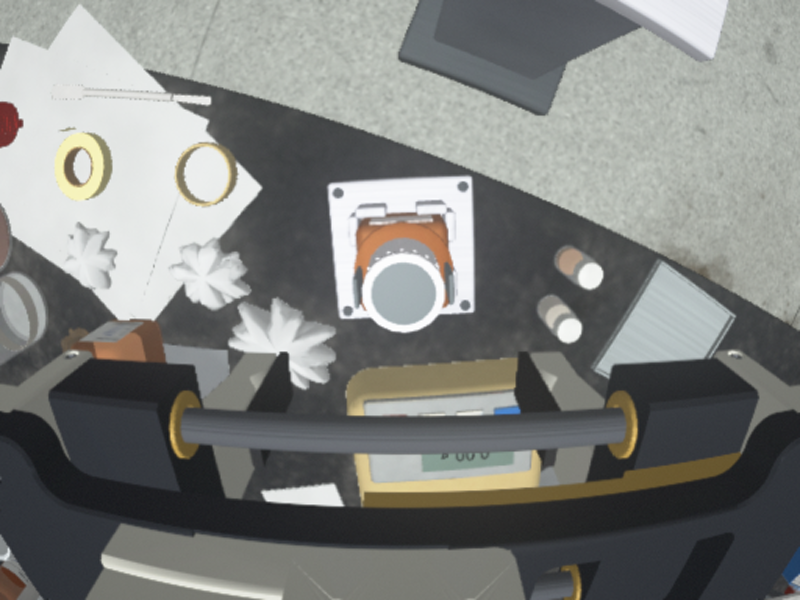

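The wrist view shows the cap top at (403,293), with the grey tabs at its left and right, (355,285) and (452,285). The holder holes are at (337,193), (464,186), (462,308) and (347,310). Vials and tray are to the right.

```bash
cat >> h.py <<'E'
def fray(c,uv,z):
    K=c['intrinsics'];o=-c['R'].T@c['t'];p=np.array([(uv[0]-K[0,2])/K[0,0],(uv[1]-K[1,2])/K[1,1]]);th=np.linalg.norm(p)
    d=np.r_[p/th*np.sin(th),np.cos(th)]@c['R']; return o+d*(z-o[2])/d[2]
E
python3 - <<'E'
from h import *
c=pickle.load(open('pics/w1.pkl','rb'));S=.64
H=np.array([fray(c,np.array(p)*S,.010)[:2] for p in((337.5,193),(464,186.5),(462,308),(347,310.5))])
print(H.round(4).tolist(),H.mean(0)); 
for i in range(4):
    e=H[(i+1)%4]-H[i];print(np.linalg.norm(e).round(4),np.degrees(np.arctan2(e[1],e[0])).round(1)%90)
# cap top: white ring
g=c['img'].astype(int); u,v=258,188
d=c['depth'];sub=d[v-30:v+30,u-30:u+30]
yy,xx=np.mgrid[v-45:v+45,u-45:u+45]
K=c['intrinsics'];P=np.stack([(xx-K[0,2])/K[0,0],(yy-K[1,2])/K[1,1]],-1);th=np.linalg.norm(P,axis=-1)+1e-9
D=d[v-45:v+45,u-45:u+45]; X=np.dstack([P*(np.tan(th)/th*D)[...,None],D]);Wd=(X-c['t'])@c['R']
m=(Wd[...,2]>.130)&(D>0)
q=Wd[m]; print('z',np.median(q[:,2]),'minmax',q.min(0).round(4),q.max(0).round(4))
cnt=max(cv2.findContours(m.astype(np.uint8),cv2.RETR_EXTERNAL,cv2.CHAIN_APPROX_NONE)[0],key=len)
pts=np.array([fray(c,p[0]+[u-45,v-45],.137)[:2] for p in cnt]); 
print(cv2.minEnclosingCircle((pts*1000).astype(np.float32)),cv2.fitEllipse((pts*1000).astype(np.float32)))
for lab,uv in (('tabL',(355,285)),('tabR',(452,285))): print(lab,fray(c,np.array(uv)*S,.12)[:2].round(4))
for p in ((660,262),(735,316)): print('tray corner',fray(c,np.array(p)*S,.01)[:2].round(3))
E
```

```text
[[0.4185, -0.1319], [0.3765, -0.0326], [0.4785, 0.0062], [0.5164, -0.0909]] [ 0.44748415 -0.06228804]
0.1078 22.900000000000006
0.1092 20.9
0.1043 21.299999999999997
0.1061 22.69999999999999
z 0.13745253919253161 minmax [ 0.4203 -0.095   0.13  ] [ 0.4705 -0.0311  0.1398]
((444.73443603515625, -63.157554626464844), 26.165433883666992) ((445.0705871582031, -63.22869873046875), (49.47105407714844, 51.13691329956055), 110.61003875732422)
tabL [ 0.4563 -0.0916]
tabR [ 0.435  -0.0331]
tray corner [0.368 0.175]
tray corner [0.383 0.305]
```

Call:
move_arm(plan=[[1,0.001,0.001,-0.02,0,0,1.5],[1,0,0,-0.03,0,0,0],[1,0,0,-0.03,0,0,0],[1,0,0,-0.025,0,0,0],[1,0,0,-0.02,0,0,0],[1,0,0,-0.012,0,0,0],[1,0,0,-0.008,0,0,0],[1,0,0,0,0,0,0],[1,0,0,0,0,0,0]])

```text
time_s: 3.65
tcp_pos: [0.4459, -0.0631, 0.1021]
eef_rot: [-180.0, 0.1, -158.5]
contact_force: [0.8, 0.5, 0.5]
gripper_width: 0.0873
gripper_force: 0.0
```

Call:
move_arm(plan=[[0.5,0,0,0,0,0,0],[0.5,0,0,0,0,0,0],[0.5,0,0,0,0,0,0]], force=5)

```text
time_s: 4.03
tcp_pos: [0.4455, -0.0633, 0.1017]
eef_rot: [-180.0, 0.0, -158.5]
contact_force: [0.5, 0.2, -0.1]
gripper_width: 0.0673
gripper_force: 0.0
```

Run:
```python
from plant import telemetry, vision
from h import *
c=vision.capture('wrist'); pickle.dump(c,open('pics/w2.pkl','wb'))
cv2.imwrite('pics/w2.png',cv2.resize(c['img'][140:384,100:420,::-1],(800,600),interpolation=cv2.INTER_CUBIC))
```

```text
(no output)
```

View pics/w2.png

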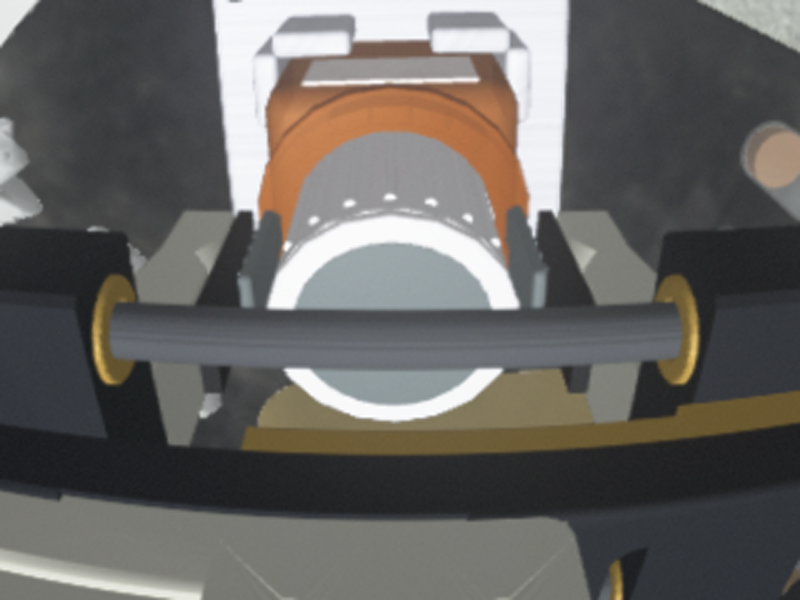

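The crop shows the two fingers centred on the grey tabs: fingers at x of about 228 and 562, cap at 393. Next I squeeze.

Call:
move_arm(plan=[[-0.2,0,0,0,0,0,0],[-0.2,0,0,0,0,0,0],[-0.2,0,0,0,0,0,0],[-0.2,0,0,0,0,0,0],[-0.2,0,0,0,0,0,0]], force=28)

```text
time_s: 4.7
tcp_pos: [0.4455, -0.0633, 0.1016]
eef_rot: [-180.0, 0.0, -158.5]
contact_force: [-0.9, -1.0, 2.2]
gripper_width: 0.0507
gripper_force: 28.0
```

Run:
```python
from plant import telemetry
s=telemetry.get_state()
for k in('tcp_pos','eef_rot','contact_force','moment','gripper_width','gripper_force'):print(k,np.round(s[k],4) if 0 else s[k])
```

```text
tcp_pos [ 0.44550184 -0.06332099  0.10163972]
eef_rot [-1.79992470e+02  3.95302080e-03 -1.58502934e+02]
contact_force [-0.88443591 -1.00908445  2.23776733]
moment [-0.50720138  0.07951587 -0.02856417]
gripper_width 0.050738446250465814
gripper_force 27.979018092155457
```

Call:
move_arm(plan=[[-0.2,0,0,0,0,0,2],[-0.2,0,0,0,0,0,4],[-0.2,0,0,0,0,0,4],[-0.2,0,0,0,0,0,4]])

```text
time_s: 5.2
tcp_pos: [0.4458, -0.063, 0.1017]
eef_rot: [-180.0, 0.0, -144.3]
contact_force: [0.2, -0.1, 4.0]
gripper_width: 0.0511
gripper_force: 28.0
```

```bash
cat > st.py <<'E'
from plant import telemetry
s=telemetry.get_state()
print(s['time_s'],'p',s['tcp_pos'].round(4),'yaw',s['eef_rot'].round(2),'F',s['contact_force'].round(2),'M',s['moment'].round(3),'w',round(s['gripper_width'],4),round(s['gripper_force'],1))
E
python3 st.py
```

```text
5.2 p [ 0.4458 -0.063   0.1017] yaw [-1.7999e+02  4.0000e-02 -1.4429e+02] F [ 0.19 -0.06  4.04] M [ 0.043 -0.121 -0.049] w 0.0511 28.0
```

Call:
move_arm(plan=[[-0.2,0,0,0,0,0,4],[-0.2,0,0,0,0,0,4],[-0.2,0,0,0,0,0,4],[-0.2,0,0,0,0,0,4],[-0.2,0,0,0,0,0,4],[-0.2,0,0,0,0,0,4],[-0.2,0,0,0,0,0,4],[-0.2,0,0,0,0,0,2]])

```text
time_s: 6.2
tcp_pos: [0.4458, -0.0631, 0.1017]
eef_rot: [-180.0, 0.0, -114.4]
contact_force: [0.0, 0.1, 3.9]
gripper_width: 0.0511
gripper_force: 28.0
```

```bash
python3 st.py
```

```text
6.2 p [ 0.4458 -0.0631  0.1017] yaw [-1.7997e+02  3.0000e-02 -1.1437e+02] F [0.02 0.09 3.86] M [ 0.078 -0.171 -0.057] w 0.0511 28.0
```

Call:
move_arm(plan=[[-0.2,0,0,0,0,0,1],[-0.2,0,0,0,0,0,1],[-0.2,0,0,0,0,0,1]])

```text
time_s: 6.58
tcp_pos: [0.4456, -0.0632, 0.1016]
eef_rot: [-180.0, 0.0, -111.5]
contact_force: [0.5, 0.3, 2.6]
gripper_width: 0.0512
gripper_force: 28.0
```

```bash
python3 st.py
```

```text
6.575 p [ 0.4456 -0.0632  0.1016] yaw [-1.7999e+02  1.0000e-02 -1.1145e+02] F [0.49 0.25 2.58] M [ 0.229 -0.351  0.015] w 0.0512 28.0
```

Call:
move_arm(plan=[[-0.2,0,0,0,0,0,1],[-0.2,0,0,0,0,0,1]])

```text
time_s: 6.82
tcp_pos: [0.4455, -0.0633, 0.1016]
eef_rot: [-180.0, 0.0, -109.4]
contact_force: [0.5, 0.5, 3.1]
gripper_width: 0.0512
gripper_force: 28.0
```

```bash
python3 st.py
```

```text
6.825 p [ 0.4455 -0.0633  0.1016] yaw [-180.      0.   -109.44] F [0.53 0.47 3.06] M [ 0.162 -0.313  0.004] w 0.0512 28.0
```

Call:
move_arm(plan=[[-0.2,0,0,0,0,0,1],[-0.2,0,0,0,0,0,1]])

```text
time_s: 7.08
tcp_pos: [0.4454, -0.0633, 0.1015]
eef_rot: [180.0, -0.0, -107.4]
contact_force: [0.7, 1.3, 3.2]
gripper_width: 0.0512
gripper_force: 28.0
```

```bash
python3 st.py
```

```text
7.075 p [ 0.4454 -0.0633  0.1015] yaw [ 1.7999e+02 -1.0000e-02 -1.0744e+02] F [0.7  1.26 3.25] M [ 0.171 -0.265 -0.013] w 0.0512 28.0
```

Call:
move_arm(plan=[[-0.2,0,0,0,0,0,1],[-0.2,0,0,0,0,0,1]])

```text
time_s: 7.32
tcp_pos: [0.4453, -0.0633, 0.1015]
eef_rot: [180.0, -0.0, -105.4]
contact_force: [0.1, 0.3, 2.9]
gripper_width: 0.0508
gripper_force: 28.0
```

```bash
python3 st.py
```

```text
7.325 p [ 0.4453 -0.0633  0.1015] yaw [ 1.7999e+02 -1.0000e-02 -1.0544e+02] F [0.05 0.28 2.91] M [ 0.033 -0.266 -0.05 ] w 0.0508 28.0
```

Call:
move_arm(plan=[[-0.2,0,0,0,0,0,1],[-0.2,0,0,0,0,0,1]])

```text
time_s: 7.58
tcp_pos: [0.4457, -0.0633, 0.1016]
eef_rot: [-180.0, 0.0, -103.4]
contact_force: [1.9, -1.3, 2.7]
gripper_width: 0.0513
gripper_force: 28.0
```

```bash
python3 st.py
```

```text
7.575 p [ 0.4457 -0.0633  0.1016] yaw [-1.7997e+02  1.0000e-02 -1.0344e+02] F [ 1.9  -1.27  2.74] M [-0.243 -0.856 -0.111] w 0.0513 28.0
```

Call:
move_arm(plan=[[-0.2,0,0,0,0,0,0.5],[-0.2,0,0,0,0,0,0.5]])

```text
time_s: 7.82
tcp_pos: [0.4459, -0.0632, 0.1017]
eef_rot: [-180.0, 0.0, -102.5]
contact_force: [3.4, -2.1, 1.3]
gripper_width: 0.0513
gripper_force: 28.0
```

```bash
python3 st.py
```

```text
7.825 p [ 0.4459 -0.0632  0.1017] yaw [-1.7996e+02  1.0000e-02 -1.0248e+02] F [ 3.42 -2.09  1.29] M [-0.481 -1.266 -0.212] w 0.0513 28.0
```

Call:
move_arm(plan=[[-0.2,0,0,0,0,0,0.7],[-0.2,0,0,0,0,0,0]])

```text
time_s: 8.07
tcp_pos: [0.4458, -0.0632, 0.1017]
eef_rot: [-180.0, 0.0, -101.8]
contact_force: [3.9, -1.4, 1.2]
gripper_width: 0.0509
gripper_force: 28.0
```

```bash
python3 st.py
```

```text
8.075 p [ 0.4458 -0.0632  0.1017] yaw [-1.7996e+02  1.0000e-02 -1.0180e+02] F [ 3.95 -1.37  1.19] M [-0.524 -1.536 -0.325] w 0.0509 28.0
```

Twist moment rises steadily (0.05, 0.11, 0.21, 0.33 N·m), so this is the stop. I'll ease off a little and try a small lift.

Call:
move_arm(plan=[[-0.2,0,0,0,0,0,-1],[-0.2,0,0,0.001,0,0,0],[-0.2,0,0,0.001,0,0,0]])

```text
time_s: 8.45
tcp_pos: [0.4458, -0.0632, 0.1036]
eef_rot: [-180.0, 0.0, -102.8]
contact_force: [5.3, -1.4, -0.5]
gripper_width: 0.0513
gripper_force: 27.9
```

```bash
python3 st.py
```

```text
8.45 p [ 0.4458 -0.0632  0.1036] yaw [-1.7997e+02  1.0000e-02 -1.0282e+02] F [ 5.31 -1.4  -0.5 ] M [-0.733 -2.036 -0.057] w 0.0513 27.9
```

Call:
move_arm(plan=[[-0.2,0.0004,0,0.001,0,0,0],[-0.2,0,0,0.001,0,0,0],[-0.2,0,0,0.001,0,0,0]])

```text
time_s: 8.82
tcp_pos: [0.4455, -0.0632, 0.1062]
eef_rot: [180.0, -0.0, -102.8]
contact_force: [5.2, 0.2, -4.5]
gripper_width: 0.0515
gripper_force: 27.9
```

```bash
python3 st.py
```

```text
8.825 p [ 0.4455 -0.0632  0.1062] yaw [ 179.96   -0.   -102.83] F [ 5.18  0.18 -4.46] M [-0.457 -1.871 -0.098] w 0.0515 27.9
```

Run:
```python
from plant import vision
from h import *
c=vision.capture('wrist'); pickle.dump(c,open('pics/w3.pkl','wb'))
a=cv2.resize(c['img'][180:340,150:370,::-1],(400,290)); 
s=vision.capture('side');n=vision.capture('scene')
b=[cv2.resize(i['img'][v-35:v+35,u-48:u+49,::-1],(400,289),interpolation=cv2.INTER_CUBIC) for i,u,v in((s,241,205),(n,240,210))]
im=np.zeros((580,800,3),np.uint8); im[:290,:400]=a; im[:289,400:]=b[0]; im[290:579,:400]=b[1]
cv2.imwrite('pics/w3.png',im)
```

```text
(no output)
```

View pics/w3.png

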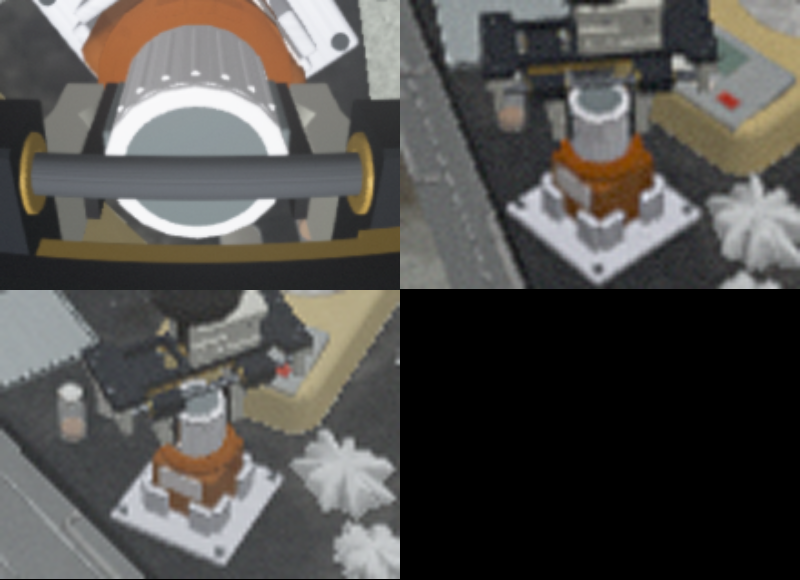

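The cap is squarely gripped between the fingers (wrist tile centre about (195,165)), and the jar is undisturbed. I'll check by depth whether the cap rose.

```bash
python3 - <<'E'
from h import *
for n in ('w1','w2','w3'):
    c=pickle.load(open(f'pics/{n}.pkl','rb'));d=c['depth'];K=c['intrinsics']
    yy,xx=np.mgrid[:384,:512];P=np.stack([(xx-K[0,2])/K[0,0],(yy-K[1,2])/K[1,1]],-1);th=np.linalg.norm(P,axis=-1)+1e-9
    W=(np.dstack([P*(np.tan(th)/th*d)[...,None],d])-c['t'])@c['R']
    w=W[d>0]; m=(np.hypot(w[:,0]-.4453,w[:,1]+.0633)<.017)&(abs(w[:,2]-.14)<.008); print(n,m.sum(),np.median(w[m,2]).round(4),np.std(w[m,2]).round(4))
E
python3 st.py
```

```text
w1 973 0.1377 0.0007
w2 1487 0.1377 0.0006
w3 1529 0.1418 0.0005
8.975 p [ 0.4455 -0.0632  0.1064] yaw [ 179.97   -0.   -102.82] F [ 2.92 -2.02 -1.78] M [-0.298 -1.465 -0.049] w 0.051 27.9
```

The cap rose with the gripper (0.1377 to 0.1418 m), so it is free. I'll lift straight up.

Call:
move_arm(plan=[[-0.2,0,0,0.003,0,0,0],[-0.2,0,0,0.004,0,0,0],[-0.2,0,0,0.005,0,0,0]])

```text
time_s: 9.35
tcp_pos: [0.445, -0.0633, 0.1186]
eef_rot: [179.9, -0.0, -102.8]
contact_force: [-0.3, -0.5, -0.2]
gripper_width: 0.0508
gripper_force: 27.9
```

```bash
python3 st.py
```

```text
9.35 p [ 0.445  -0.0633  0.1186] yaw [ 1.7992e+02 -3.0000e-02 -1.0281e+02] F [-0.3  -0.51 -0.16] M [ 0.155 -0.086 -0.051] w 0.0508 27.9
```

Call:
move_arm(plan=[[-0.2,0,0,0.01,0,0,0],[-0.2,0,0,0.02,0,0,0],[-0.2,0,0,0.025,0,0,0],[-0.2,0,0.01,0.02,0,0,0],[-0.2,0,0.02,0.005,0,0,0],[-0.2,-0.001,0.03,0,0,0,0],[-0.2,-0.001,0.035,0,0,0,0],[-0.2,-0.001,0.035,0,0,0,0],[-0.2,-0.001,0.035,0,0,0,0],[-0.2,-0.001,0.035,0,0,0,0],[-0.2,-0.0005,0.035,0,0,0,0],[-0.2,0,0.03,0,0,0,0],[-0.2,0,0.02,0,0,0,0],[-0.2,0,0.012,0,0,0,0],[-0.2,0,0,0,0,0,0],[-0.2,0,0,0,0,0,0]])

```text
time_s: 11.35
tcp_pos: [0.4402, 0.233, 0.1985]
eef_rot: [180.0, -0.0, -102.8]
contact_force: [0.6, -0.3, -0.7]
gripper_width: 0.0512
gripper_force: 27.9
```

```bash
python3 st.py
python3 - <<'E'
from plant import vision
from h import *
c=vision.capture('wrist'); pickle.dump(c,open('pics/w4.pkl','wb'))
cv2.imwrite('pics/w4.png',cv2.resize(c['img'][:,:,::-1],(800,600),interpolation=cv2.INTER_CUBIC))
E
```

```text
11.35 p [0.4402 0.233  0.1985] yaw [ 1.7999e+02 -2.0000e-02 -1.0283e+02] F [ 0.58 -0.3  -0.71] M [ 0.058 -0.076 -0.047] w 0.0512 27.9
```

View pics/w4.png

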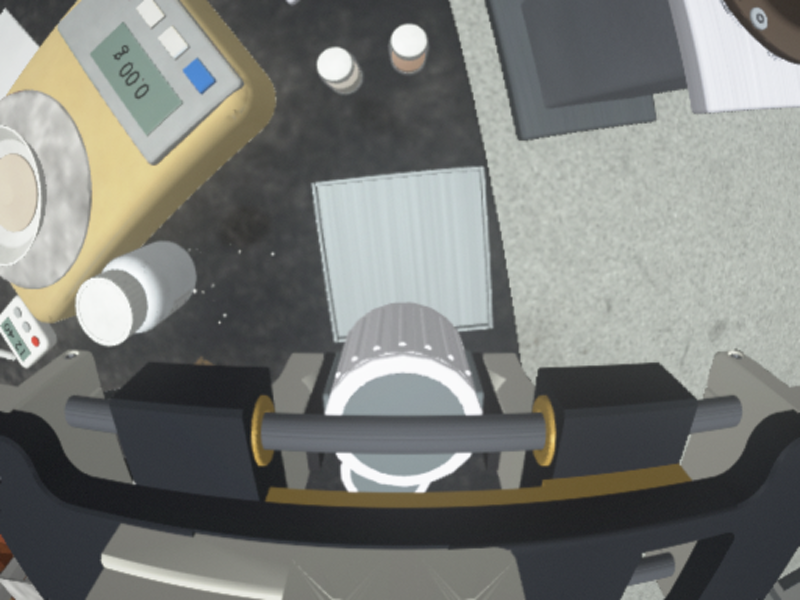

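The wrist view shows the cap held upright over the tray, with rim corners at (314,184), (485,168), (492,327) and (333,341).

Run:
```python
from h import *
c=pickle.load(open('pics/w4.pkl','rb'))
H=np.array([fray(c,np.array(p)*.64,.010)[:2] for p in((314,184),(485,168),(492,327),(333,341))])
print(H.round(4).tolist(),H.mean(0).round(4),[np.linalg.norm(H[i]-H[i-1]).round(4) for i in range(4)])
```

```text
[[0.492, 0.1615], [0.3646, 0.1782], [0.3817, 0.3043], [0.511, 0.2875]] [0.4373 0.2329] [np.float64(0.1274), np.float64(0.1285), np.float64(0.1273), np.float64(0.1303)]
```

Call:
move_arm(plan=[[-0.2,-0.0015,0,-0.012,0,0,0],[-0.2,0,0,-0.025,0,0,0],[-0.2,0,0,-0.03,0,0,0],[-0.2,0,0,-0.03,0,0,0],[-0.2,0,0,-0.03,0,0,0],[-0.2,0,0,-0.02,0,0,0],[-0.2,0,0,-0.015,0,0,0],[-0.2,0,0,-0.01,0,0,0],[-0.2,0,0,-0.004,0,0,0],[-0.2,0,0,0,0,0,0],[-0.2,0,0,0,0,0,0]])

```text
time_s: 12.78
tcp_pos: [0.4391, 0.234, 0.0231]
eef_rot: [-180.0, 0.1, -102.8]
contact_force: [0.2, 1.4, -0.9]
gripper_width: 0.0511
gripper_force: 27.9
```

```bash
python3 st.py
```

```text
12.775 p [0.4391 0.234  0.0231] yaw [-1.7997e+02  5.0000e-02 -1.0280e+02] F [ 0.16  1.38 -0.89] M [ 0.061 -0.055 -0.019] w 0.0511 27.9
```

Call:
move_arm(plan=[[-0.2,0,0,-0.001,0,0,0],[-0.2,0,0,-0.001,0,0,0],[-0.2,0,0,0,0,0,0]])

```text
time_s: 13.15
tcp_pos: [0.4388, 0.2337, 0.0206]
eef_rot: [-180.0, 0.0, -102.8]
contact_force: [-0.4, 0.3, -1.1]
gripper_width: 0.0514
gripper_force: 27.9
```

```bash
python3 st.py
```

```text
13.15 p [0.4388 0.2337 0.0206] yaw [-180.     0.  -102.8] F [-0.37  0.32 -1.11] M [ 0.071 -0.078 -0.005] w 0.0514 27.9
```

Call:
move_arm(plan=[[-0.2,0,0,-0.0008,0,0,0],[-0.2,0,0,-0.0007,0,0,0],[-0.2,0,0,0,0,0,0]])

```text
time_s: 13.52
tcp_pos: [0.4388, 0.2337, 0.019]
eef_rot: [180.0, -0.0, -102.8]
contact_force: [0.5, -0.2, -1.2]
gripper_width: 0.0511
gripper_force: 27.9
```

```bash
python3 st.py
```

```text
13.525 p [0.4388 0.2337 0.019 ] yaw [ 1.8000e+02 -1.0000e-02 -1.0281e+02] F [ 0.48 -0.19 -1.18] M [ 0.11  -0.064 -0.002] w 0.0511 27.9
```

Call:
move_arm(plan=[[-0.2,0,0,-0.0005,0,0,0],[-0.2,0,0,-0.0005,0,0,0],[-0.2,0,0,0,0,0,0]])

```text
time_s: 13.9
tcp_pos: [0.4388, 0.2337, 0.018]
eef_rot: [180.0, -0.0, -102.8]
contact_force: [0.2, 0.4, -1.3]
gripper_width: 0.0509
gripper_force: 27.9
```

```bash
python3 st.py
```

```text
13.9 p [0.4388 0.2337 0.018 ] yaw [ 180.     -0.   -102.81] F [ 0.15  0.35 -1.25] M [ 0.103 -0.062 -0.042] w 0.0509 27.9
```

Call:
move_arm(plan=[[-0.2,0,0,-0.0005,0,0,0],[-0.2,0,0,0,0,0,0]])

```text
time_s: 14.15
tcp_pos: [0.4389, 0.2338, 0.0179]
eef_rot: [-180.0, 0.0, -102.8]
contact_force: [-2.1, 0.3, 5.2]
gripper_width: 0.0514
gripper_force: 28.0
```

```bash
python3 st.py
```

```text
14.15 p [0.4389 0.2338 0.0179] yaw [-179.99    0.   -102.8 ] F [-2.15  0.33  5.23] M [-0.104  0.597 -0.012] w 0.0514 28.0
```

Contact with the tray floor (Fz +5 N). I'll release gently, reducing force first.

Call:
move_arm(plan=[[0.2,0,0,0,0,0,0],[0.3,0,0,0,0,0,0],[0.4,0,0,0,0,0,0],[0.5,0,0,0,0,0,0],[0.6,0,0,0,0,0,0],[0.65,0,0,0,0,0,0],[0.65,0,0,0,0,0,0]])

```text
time_s: 15.02
tcp_pos: [0.4388, 0.2337, 0.0175]
eef_rot: [180.0, -0.0, -102.8]
contact_force: [0.3, 0.6, -0.2]
gripper_width: 0.0721
gripper_force: 0.0
```

```bash
python3 st.py
```

```text
15.025 p [0.4388 0.2337 0.0175] yaw [ 1.8000e+02 -1.0000e-02 -1.0281e+02] F [ 0.26  0.62 -0.15] M [ 0.072 -0.044 -0.024] w 0.0721 0.0
```

Call:
move_arm(plan=[[0.65,0,0,0.005,0,0,0],[0.65,0,0,0.01,0,0,0],[0.65,0,0,0.02,0,0,0],[0.65,0,0,0.03,0,0,0],[0.65,0,0,0.04,0,0,0],[0.65,0,0,0.04,0,0,0],[0.65,0,0,0.03,0,0,0],[0.65,0,0,0.01,0,0,0],[0.65,0,0,0,0,0,0]])

```text
time_s: 16.15
tcp_pos: [0.4388, 0.2339, 0.2032]
eef_rot: [-180.0, 0.1, -102.8]
contact_force: [-0.7, -0.7, -0.7]
gripper_width: 0.0723
gripper_force: 0.0
```

Run:
```python
from plant import vision
from h import *
c=vision.capture('wrist'); pickle.dump(c,open('pics/w5.pkl','wb'));d=c['depth'];K=c['intrinsics']
yy,xx=np.mgrid[:384,:512];P=np.stack([(xx-K[0,2])/K[0,0],(yy-K[1,2])/K[1,1]],-1);th=np.linalg.norm(P,axis=-1)+1e-9
W=(np.dstack([P*(np.tan(th)/th*d)[...,None],d])-c['t'])@c['R']
w=W[d>0];m=(np.hypot(w[:,0]-.4388,w[:,1]-.2337)<.04)&(abs(w[:,2]-.053)<.006);q=w[m];print(np.median(q,0).round(4),q.min(0).round(4),q.max(0).round(4),np.std(q[:,2]).round(4))
a=cv2.resize(c['img'][:,:,::-1],(400,300)); s=vision.capture('side')
im=np.hstack([a,cv2.resize(s['img'][120:270,140:340,::-1],(400,300),interpolation=cv2.INTER_CUBIC)]);cv2.imwrite('pics/w5.png',im)
```

```text
[0.4389 0.2339 0.0534] [0.407  0.2095 0.0472] [0.4706 0.2596 0.0558] 0.0014
```

View pics/w5.png

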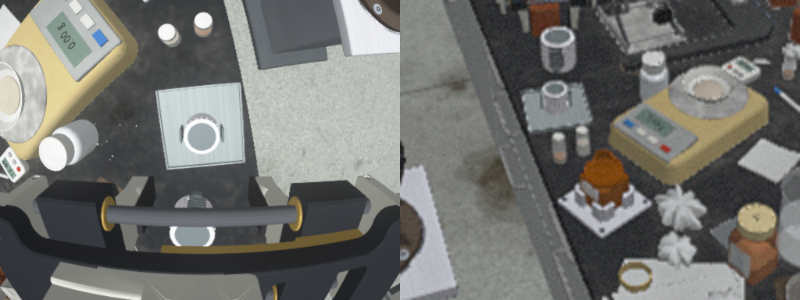

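The cap stands upright in the middle of the tray (wrist tile (202,135)). The jar is open with its neck bare (side tile (605,165)), and everything else looks undisturbed.

```bash
python3 -c "
from plant import workorder
print(workorder.close_job())"
```

```text
the job is handed in; nothing more can be done
None
```

The jar is open and the cap stands right way up, released, in the middle of the tray; the job is handed in at about 16 s, with no verdict shown on hand-in.

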